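# Clamp the mended chopping board

## Robot

A 7-joint arm with a two-finger parallel gripper is mounted at the origin on a cart in front of the work surface, level with it; the furniture and walls round the work are solid. World frame = base frame: x ahead of the robot, y to its left, z up, the work surface at z = 0. Lengths are in mm, angles in rad, forces in N, time in s.
With the tool pointing down it reaches from about 425 to 875 mm from the base axis. Payload 4.7 kg.
Tool frame: the origin (TCP) lies on the centre line of the jaws, within the pads' length; the fingertips stand 25 mm ahead of it and the grasp point (between the pads) lies 6 mm ahead of it; z points along the fingers, y is the line along which they close (so a half turn about z gives the same grasp; the last joint's range is limited). The gripper opens to 85 mm and grips with 20 to 120 N. Pads are 22 mm wide; open, the fingers measure 114 mm over their backs; the gripper's body (76 mm by 85 mm) begins 54 mm behind the grasp point. The pads swing forward as they close: fully open they stand 13 mm farther back than shut.
Start: joints at [-1.296, 0.321, -0.07, 1.45, 0.023, 1.371, -0.057], TCP at [167.63, 628.031, 256.349] pointing down, gripper open.
Joint ranges: [-2.86, 2.86], [-0.3, 2.09], [-1.38, 1.24], [0.06, 2.45], [-1.56, 4.7], [0.09, 2.05], [-2.69, 2.69]. Speed limits (rad/s): [2.57, 2.57, 3.14, 3.14, 3.14, 3.14, 3.14].

## Interface

Orientations are given as a unit quaternion [w, x, y, z].
In Python, from rig import robot gives the robot as it stands.
- The arm moves only by the tool jog_arm, never from a script. Its argument "plan" is text: rows parted by semicolons, each of 5 numbers parted by spaces: the shift along the tool's x, y, z scaled (see below), then the turn about the tool's z scaled (see below), then the closure in counts, from 0 (fully open) to 255 (shut). A call has 1 to 12 rows; each row shifts and turns the commanded pose from where the row before left it, along the tool's axes as they then stand; what a row does not reach is not made up. The controller multiplies each number of a shift by 0.1 m and each number of a turn by pi rad. A row lasts 1/8 s, in which the tool goes at most 62.5 mm and 10.7 degrees, less where a joint would pass 70% of its speed; a pose out of reach is approached as far as the arm can. A call with a number of a shift or a turn outside -1 to 1 is refused whole. A call with a gripper value outside its range is refused whole. The fingers move at their own pace and stop on an object; "force" is the grip in N (left out, the last holds). Time passes only in rows, so rows that do not move let the fingers close. It gives the time, the measured TCP pose, the force, the opening and the grip force at its end, in the units of the state.
- robot.sense(): the state, without advancing time (a new reading comes with each control period).
- robot.read_camera(name): name is "scene" or "side" or "wrist"; returns the picture (384x512x3 uint8, red, green, blue); there is no depth.
- robot.camera_model(name): a dict with "fx", "fy", "cx", "cy" (pixels), "position" and "attitude" of the camera in the world. Camera axes: x right, y down, z forward; pixel columns grow to the right and rows downward; lengths in mm; the calibration is good to about 2 mm. A picture is of the moment at which its call begins: read the wrist's pose just before it. camera_model takes no time and is no camera call; for the wrist camera it gives the pose at the moment of the call.
- robot.hand_in(): hands the job in; it is judged then, once.
The state is a dict: "time_s": time; "q": joint angles; "qd": joint speeds; "joint_torque": joint torques, N m; "position": TCP position; "ee_rot": TCP orientation; "wrist_force": force on the tool from outside, world axes, zero at the start; "ft_torque": the same for the moment, N m; "opening": finger opening in mm; "gripper_force": force on a finger pad.
Only numpy, scipy, OpenCV 4.12 (cv2) and the standard library are available. Lean on these libraries where they do the work, as an engineer would, in place of code of your own. Each camera call takes 0.05 s, during which the arm holds its last target. There are 200 camera calls.

## Task

The chopping board in the ratchet clamp has just been glued: slide the clamp's transport lock knob all the way out to its end stop, then pump the trigger lever until the sprung rubber pad meets the edge of the board and is pressed in about halfway, and never beyond three quarters, which would crush the glue joint. Advance the jaw only with the trigger and leave the things round about alone. Finish while still holding the trigger, with the pad pressed in like that: the pressure is lost when the trigger is let go.

Things in the scene. Friction and masses are not known exactly. Their poses are not given: they have to be found in the camera images.
- clamp: Steel ratchet clamp screwed to the table, 440 mm long, 64 mm wide; does not move. Origin on the table under the trigger's pivot (pivot 28 mm up), z up. The jaw advances along +y: trigger (y = 0), moving jaw with pad, board and 52 mm high fixed jaw (its face at y = 0.344) follow one another towards +y. The transport lock is on the -x side. Two blocks 64 mm high at y = -0.048 and 0.052 carry the toothed bar (its tail reaches to y = -0.128).
- trigger: Trigger: an upright steel lever with a black round crossbar on top. Origin on its pivot, 28 mm above the clamp's origin.
- trigger_grip (a point): Centre of the trigger's crossbar, a round bar 16 mm thick and 60 mm long, along the clamp's x, about 147 mm above the table (119 to 122 mm above the pivot all through its swing). At rest it stands 27 mm on the clamp's -y side of the pivot. Pinch it from above with the fingers closing along the clamp's y, or push it. There is free room on both sides.
- trigger_joint (a joint): Trigger angle, rad: 0 at rest (leaning back 0.22 rad), 0.44 at its stop, the crossbar moved 53 mm to the clamp's +y. A spring returns it; pulling takes up to 10 N. A pawl drives the bar by 5 mm teeth: 45 mm per rad once it has caught a tooth (up to 5 mm of travel is lost first), 15 to 20 mm a full stroke; on the way back the bar stays. Blocked, but for 0.1 rad of play, while the lock is in.
- lock_knob (a point): Centre of the top of the transport lock's black knob: 20 mm long (clamp's x), 14 mm wide (clamp's y), 34 mm tall, top 97 mm above the table, on a 28 x 26 mm steel slide whose top is 65 mm up. It moves along the clamp's -x with a drag of 1.5 N.
- lock_joint (a joint): How far the lock knob has been slid to the clamp's -x, m: 0 to 0.006 at the start (trigger blocked), 0.024 at the end stop.
- jaw: Toothed bar with the moving jaw, a plate 70 mm wide and 60 mm high; its origin is that of the clamp when jaw_joint is 0. Not to be pushed by hand.
- jaw_joint (a joint): Travel of bar and moving jaw along the clamp's +y, m; 0.004 to 0.026 at the start, 0.066 at most. Its brake holds 2.5 N and no more: the spring of the pressed pad pushes the jaw back when the trigger is let go.
- pad_face (a point): Middle of the front of the pad: a black rubber plate, 60 mm wide and 34 mm high, on two pins in front of the moving jaw. Its front stands at the clamp's y = 0.113 + jaw_joint - pad_joint.
- pad_joint (a joint): How far the pad is pressed in against its spring, m: 0 free, 0.016 fully in; 800 N/m. Seen as the gap between pad and jaw plate closing from 18 mm to 2 mm. Wanted: about 0.008; over 0.012 crushes.
- board: Wooden chopping board 300 x 180 x 19 mm, 0.7 kg, lying loose on the clamp's bed 10 mm above the table, about 1 mm from the fixed jaw. Origin at the centre of its underside; x along its length, y across it as the clamp's y. The pad meets the middle of its -y edge (y = -0.090), 23 to 47 mm from the pad at the start.
- dropper_bottle: Small brown bottle with a black dropper cap, 33 mm thick, 102 mm tall, bystander. Origin at the centre of its underside.
- spice_jar: Glass spice jar with a yellow lid, 45 mm thick, 100 mm tall, bystander. Origin at the centre of its underside.
- bowl: Upturned small white bowl, 112 mm wide, 56 mm tall, bystander. Origin at the centre of its underside.

How it is judged (in metres and radians):
On the way, in this order (a step that is already met when the one before it is completed fails the run):
1. the transport lock is slid out to its end stop (within 2.5 mm) (value of joint lock_joint above 0.0215 m), for 0.2 s.
2. the trigger is pulled (value of joint trigger_joint above 0.1 rad), for 0.05 s.
3. the pad meets the board's edge and begins to be pressed in (value of joint pad_joint above 0.001 m and y of pad_face in the frame of board above -0.0935 m), for 0.05 s.
At the end, for the whole second after the job is handed in: The robot's fingers still hold the trigger (over 1 N), the pad bears on the board's edge and is pressed in by 5 to 12 mm of its 16 mm, the transport lock is within 2.5 mm of its end stop, and the board lies flat (3 degrees) and at rest (value of joint pad_joint between 0.005 and 0.012 m and y of pad_face in the frame of board above -0.0935 m and contact force between the fingers and trigger above 1 N and value of joint lock_joint above 0.0215 m and linear speed of board below 0.02 m/s and angle between board's own z axis and vertical below 0.05 rad); the arm keeps its last pose, push and grip.
It fails at once if the pad is pressed in by more than 12 mm (three quarters): the glue joint is crushed (value of joint pad_joint above 0.012 m).
It fails at once if the robot pushes the jaw or bar by hand (over 3 N) (contact force between any of the arm, the fingers and jaw above 3 N).
It fails at once if a bystander (bottle, jar, bowl) is moved by more than 20 mm (distance of any of dropper_bottle, spice_jar, bowl from where it was at the start of the episode above 0.02 m).
It also fails if it takes over 64 s, if anything falls off the work surface, if the arm or the gripper's body presses on something with over 40 N, if the wrist force passes 120 N, or if a joint passes its speed limit or range.

## Working session

There is one attempt and no reset: what is moved stays moved. The work goes in short steps, Python scripts to look and compute and a tool call to move; the robot and the scene stay as the last step left them, time stands still between calls to the robot, and variables do not carry over. Pictures are saved under pics/ and viewed, at most 10 in all, crops included, and the job is handed in when it is done.

Besides the shell and the picture viewer there is one more tool, called after "Call:" by a JSON object that holds its "name" and its "arguments". jog_arm: Moves the arm, as the interface text tells. Shifts and turns lie within -1 to 1; 1 stands for 0.1 m of shift or pi rad of turn. Its arguments: {"type":"object","properties":{"plan":{"type":"string"},"force":{"type":"number"}},"required":["plan"]}

```bash
mkdir -p pics
python3 - <<'E'
from rig import robot
import cv2
s=robot.sense();print(s)
for n in("scene","side"):
    im=robot.read_camera(n);cv2.imwrite(f"pics/{n}0.png",cv2.resize(im[:,:,::-1],(800,600),interpolation=cv2.INTER_CUBIC));print(robot.camera_model(n))
E
```

```text
{'time_s': 0.0, 'q': array([-1.29594861,  0.32180876, -0.07008465,  1.45167518,  0.02263746,
        1.37077494, -0.05690337]), 'qd': array([ 3.79841537e-04, -2.39155692e-04,  1.19046640e-03, -5.75636892e-04,
        3.35130833e-05, -2.58274776e-04, -1.00782352e-03]), 'joint_torque': array([ 3.85808744e-04, -4.93595660e+01, -3.81677756e-01, -3.14318633e+01,
        1.31907844e-02,  1.16675498e-02, -6.87387640e-06]), 'position': array([167.50437859, 627.54717015, 255.23261192]), 'ee_rot': array([-5.53420852e-05,  1.29987621e-01,  9.91515171e-01, -9.38079856e-04]), 'wrist_force': array([0.43844593, 0.25031225, 0.03012106]), 'ft_torque': array([ 0.0253327 , -0.02041911, -0.02439041]), 'gripper_force': 0.0, 'opening': 85.36143728496758}
{'fx': 470.693233584532, 'fy': 470.693233584532, 'cx': 254.0476691415872, 'cy': 187.3597861668443, 'position': array([  147.6218535 , -1092.05476445,  1230.79083435]), 'attitude': array([-0.34952593,  0.90798384, -0.2130256 ,  0.0895381 ])}
{'fx': 351.94471443640737, 'fy': 351.94471443640737, 'cx': 250.1080550949512, 'cy': 188.3693543378005, 'position': array([394.08982521, 523.57013329, 633.79570454]), 'attitude': array([ 0.07860662, -0.16616245,  0.87186455, -0.4539419 ])}
```

View pics/scene0.png

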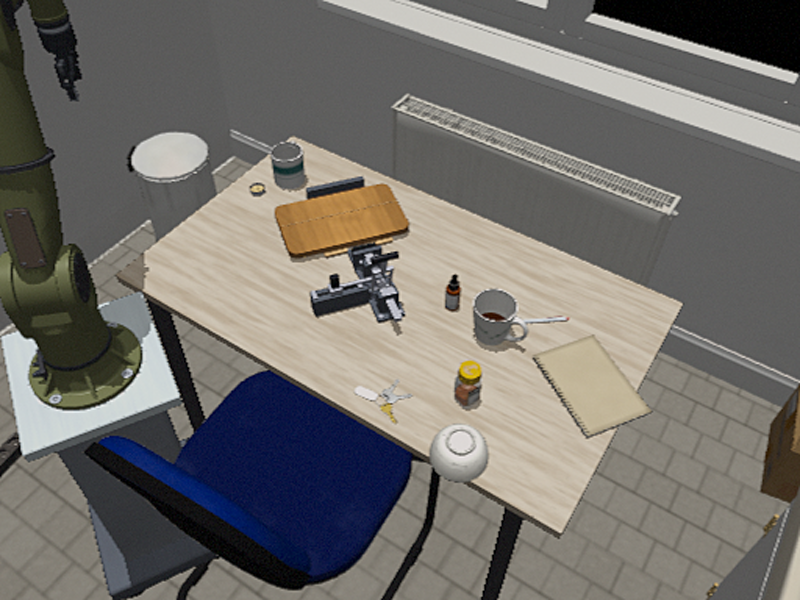

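View pics/side0.png

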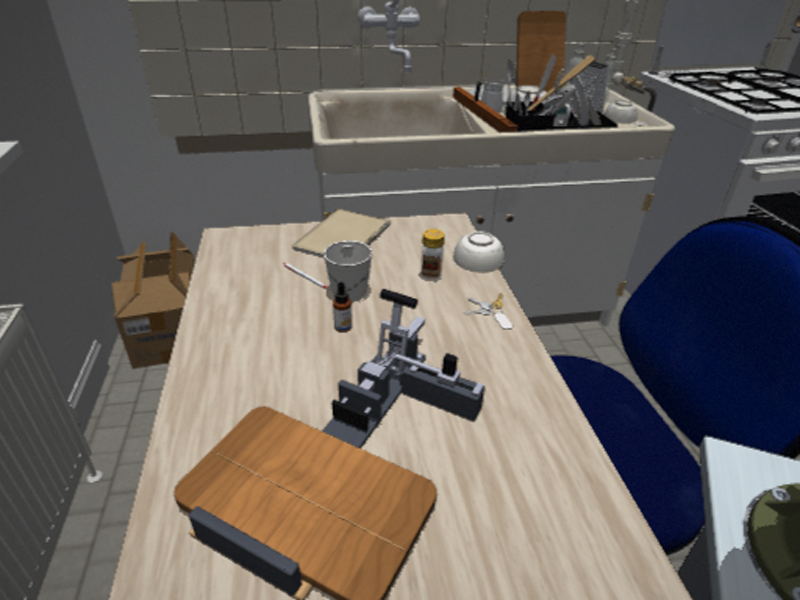

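```bash
cat > h.py <<'E'
from rig import robot
import cv2, numpy as np
from scipy.spatial.transform import Rotation as R
def rot(q): return R.from_quat([q[1],q[2],q[3],q[0]]).as_matrix()
def ray(m,u,v):
    d=rot(m["attitude"])@[(u-m["cx"])/m["fx"],(v-m["cy"])/m["fy"],1]; return np.array(m["position"]),d/np.linalg.norm(d)
def atz(m,u,v,z):
    p,d=ray(m,u,v); return p+d*(z-p[2])/d[2]
def tri(*rs):
    A=sum(np.eye(3)-np.outer(d,d) for p,d in rs); b=sum((np.eye(3)-np.outer(d,d))@p for p,d in rs); return np.linalg.solve(A,b)
def proj(m,P):
    c=rot(m["attitude"]).T@(np.array(P)-m["position"]); return np.array([m["fx"]*c[0]/c[2]+m["cx"],m["fy"]*c[1]/c[2]+m["cy"]])
E
python3 - <<'E'
from h import *
a=robot.read_camera("scene")[150:210,190:270]; b=robot.read_camera("side")[180:270,205:315]
a=cv2.resize(a,(400,300),interpolation=cv2.INTER_CUBIC)  #x5
b=cv2.resize(b,None,fx=5,fy=5,interpolation=cv2.INTER_CUBIC) 
c=np.zeros((600,800,3),np.uint8)
a=cv2.resize(robot.read_camera("scene")[150:210,190:270],(800,600),interpolation=cv2.INTER_CUBIC)
cv2.imwrite("pics/a1.png",a[:,:,::-1]);cv2.imwrite("pics/b1.png",b[:,:,::-1])
E
```

```text
(no output)
```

View pics/a1.png

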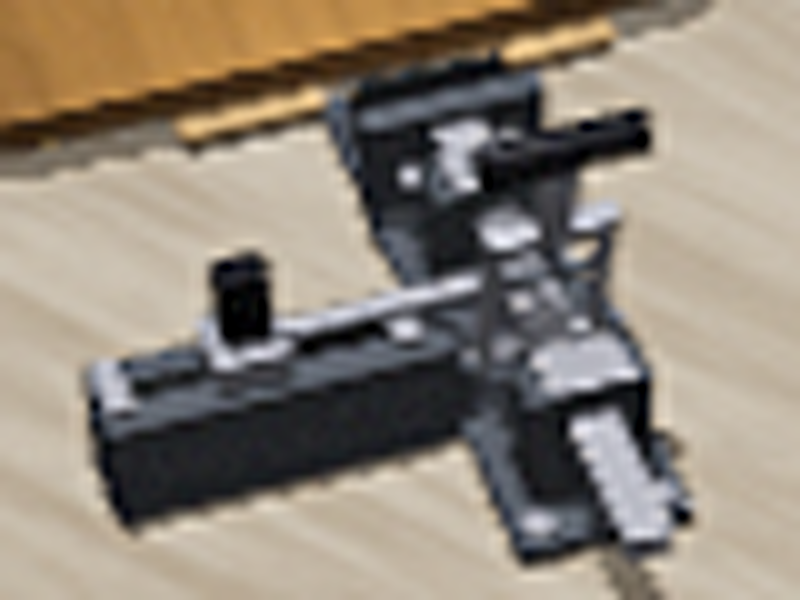

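View pics/b1.png

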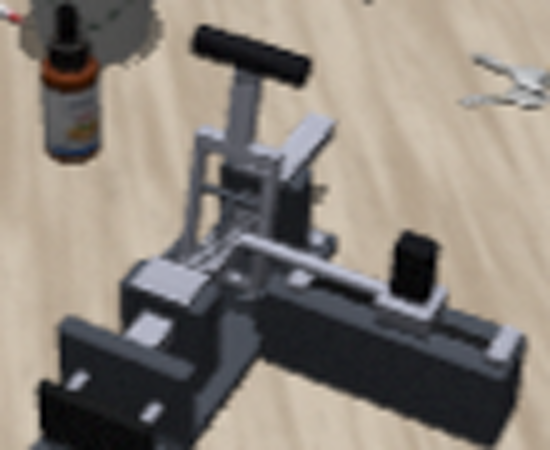

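Run:
```python
from h import *
S=robot.camera_model("scene");D=robot.camera_model("side")
f=lambda a,b:tri(ray(S,*a),ray(D,*b))
g=f((246.6,164.8),(255.4,190.8));k=f((214,176.6),(288.4,228.6));print(g,k)
print("z",atz(S,246.6,164.8,147),atz(D,255.4,190.8,147),atz(S,214,176.6,97),atz(D,288.4,228.6,97))
l=f((190+48.5-.5,150+16.5),(205+61.6,180+13.6));r=f((190+64.5,150+13),(205+39.4,180+8));print("bar ends",l,r,"yaw",np.arctan2(*(r-l)[[1,0]]))
# fixed jaw corners top z=52 side
a=atz(D,191/1.5625,512/1.5625,52);b=atz(D,300/1.5625,563/1.5625,52);print(a,b,(a+b)/2,"yaw",np.arctan2(*(a-b)[[1,0]]))
s=robot.sense();print(rot(s["ee_rot"]))
```

```text
[ 624.43258969 -119.79390183  147.44490235] [525.80217357 -75.89015075  96.3874372 ]
z [ 626.91053432 -118.59817533  147.        ] [ 622.33706186 -119.2673207   147.        ] [527.31299152 -76.10038406  97.        ] [523.98059484 -74.62434476  97.        ]
bar ends [ 595.13396901 -116.377927    149.50716932] [ 652.83576646 -122.07834755  146.03048505] yaw -0.09847151903885225
[741.71267385 251.1406242   52.        ] [593.62857403 258.31565112  52.        ] [667.67062394 254.72813766  52.        ] yaw -0.0484145160872745
[[-9.66205821e-01  2.57771765e-01 -1.69648061e-04]
 [ 2.57771809e-01  9.66205373e-01 -9.34057446e-04]
 [-7.68587681e-05 -9.46222229e-04 -9.99999549e-01]]
```

Call:
{"name": "jog_arm", "arguments": {"plan": "0 0 0 -0.048 0; -0.36 -0.45 0 0 0; -0.36 -0.45 0 0 0; -0.36 -0.45 0 0 0; -0.36 -0.45 0 0 0; -0.36 -0.45 0 0 0; -0.36 -0.45 0 0 0; -0.36 -0.45 0 0 0; -0.26 -0.49 0 0 0; -0.26 -0.49 0 0 0; -0.26 -0.49 0 0 0; -0.26 -0.49 0 0 0", "force": 20}}

```text
time_s: 1.75
position: [465.8, 79.3, 256.6]
ee_rot: [0.0, 0.055, 0.998, 0.0]
wrist_force: [1.2, 0.4, 1.3]
opening: 85.5
gripper_force: 0.0
```

Call:
{"name": "jog_arm", "arguments": {"plan": "-0.26 -0.49 0.1 0 0; -0.26 -0.49 0.1 0 0; 0 0 0.3 0 100; 0 0 0 0 100; 0 0 0 0 100"}}

```text
time_s: 2.38
position: [506.6, -21.2, 207.1]
ee_rot: [0.0, 0.054, 0.999, 0.0]
wrist_force: [0.6, 0.3, -0.1]
opening: 52.0
gripper_force: 0.0
```

Run:
```python
from h import *
s=robot.sense();m=robot.camera_model("wrist");im=robot.read_camera("wrist")
print(s["time_s"],s["position"],rot(s["ee_rot"]),s["opening"],m)
print("knob",proj(m,(525.8,-75.9,97)),"tcp",proj(m,s["position"]+rot(s["ee_rot"])@[0,0,6]))
cv2.imwrite("pics/w1.png",cv2.resize(im[:,:,::-1],(800,600),interpolation=cv2.INTER_CUBIC))
```

```text
2.375 [506.57866189 -21.20424991 207.09396545] [[-9.94120108e-01  1.08280593e-01  7.24394754e-04]
 [ 1.08280897e-01  9.94120260e-01  3.93901896e-04]
 [-6.77483571e-04  4.70023909e-04 -9.99999660e-01]] 52.024050202654735 {'fx': 286.7627308679827, 'fy': 286.7627308679827, 'cx': 254.95331230333815, 'cy': 190.2239281258969, 'position': array([429.1472547 , -13.55186173, 326.09946615]), 'attitude': array([0.11311353, 0.73573552, 0.65998288, 0.10159313])}
knob [195.66261961 223.8279223 ] tcp [256.4623936  263.90383733]
```

View pics/w1.png

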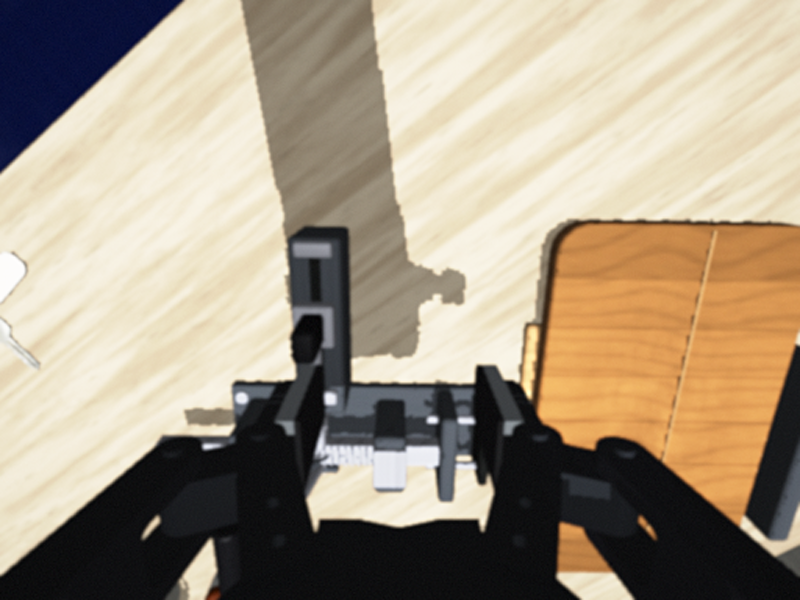

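Call:
{"name": "jog_arm", "arguments": {"plan": "-0.12 -0.26 0.1 0 100; -0.13 -0.26 0.1 0 100; 0 0 0.3 0 100; 0 0 0.3 0 100; 0 0 0.15 0 100; 0 0 0.13 0 100; 0 0 0 0 100; 0 0 0 0 100"}}

```text
time_s: 3.42
position: [526.2, -76.5, 99.2]
ee_rot: [0.001, 0.055, 0.998, 0.0]
wrist_force: [-0.1, -0.6, -0.2]
opening: 52.4
gripper_force: 0.0
```

Run:
```python
from h import *
s=robot.sense();m=robot.camera_model("wrist");im=robot.read_camera("wrist")
print(s["position"],s["wrist_force"],s["opening"])
cv2.imwrite("pics/w2.png",cv2.resize(im[:,:,::-1],(640,480),interpolation=cv2.INTER_CUBIC))
```

```text
[526.2041286  -76.51406309  99.2281054 ] [-0.06808579 -0.58693549 -0.20028538] 52.38405379870082
```

View pics/w2.png

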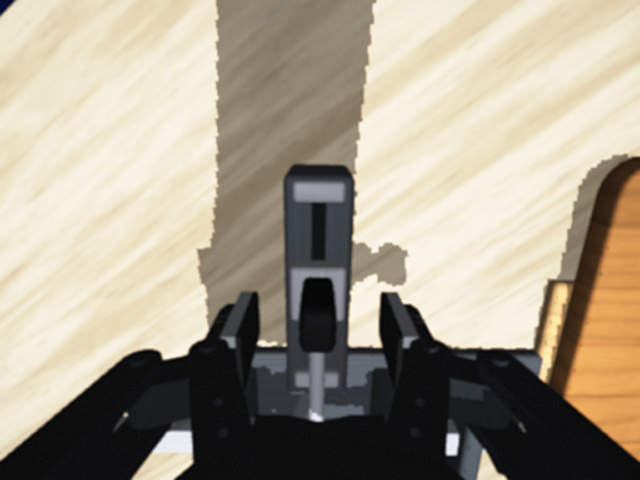

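The picture shows the knob (318,315) centred between the fingers (about 240 and 398). I'll close, then slide along tool +x.

Call:
{"name": "jog_arm", "arguments": {"plan": "0 0 0 0 255; 0 0 0 0 255; 0 0 0 0 255; 0 0 0 0 255; 0.05 0 0 0 255; 0.05 0 0 0 255; 0.05 0 0 0 255; 0.03 0 0 0 255; 0 0 0 0 255", "force": 30}}

```text
time_s: 4.6
position: [507.3, -74.7, 98.7]
ee_rot: [0.0, 0.055, 0.998, 0.0]
wrist_force: [-1.3, -2.5, 7.2]
opening: 13.8
gripper_force: 35.3
```

Call:
{"name": "jog_arm", "arguments": {"plan": "0.03 0 0 0 255; 0.03 0 0 0 255; 0 0 0 0 255; 0 0 0 0 255"}}

```text
time_s: 5.1
position: [504.3, -74.3, 98.7]
ee_rot: [0.003, 0.055, 0.998, -0.001]
wrist_force: [9.7, -4.7, -3.0]
opening: 13.4
gripper_force: 34.0
```

Call:
{"name": "jog_arm", "arguments": {"plan": "0.01 0 0 0 255; 0 0 0 0 255; 0 0 0 0 100; 0 0 0 0 100; 0 0 -0.1 0 100; 0 0 -0.5 0 100; 0 0 -0.5 0 100; -0.6 -0.16 0 0 100; -0.6 -0.16 0 0 100; -0.1 0 0 0 100; 0 0 0 0 100; 0 0 0 0 100"}}

```text
time_s: 6.6
position: [625.2, -119.4, 208.8]
ee_rot: [-0.0, 0.055, 0.998, 0.001]
wrist_force: [0.0, -0.0, -0.4]
opening: 51.9
gripper_force: 0.0
```

Run:
```python
from h import *
s=robot.sense();m=robot.camera_model("wrist");im=robot.read_camera("wrist");sd=robot.read_camera("side")
print(s["time_s"],s["position"],s["wrist_force"],s["opening"])
a=cv2.resize(im,(400,300));b=cv2.resize(sd[180:276,200:328],(800,600),interpolation=cv2.INTER_CUBIC)
b[:300,:400]=a  # inset
cv2.imwrite("pics/w3.png",b[:,:,::-1])
```

```text
6.6 [ 625.15540042 -119.40839793  208.80467785] [ 0.01262519 -0.02676503 -0.40828604] 51.91190684223177
```

View pics/w3.png

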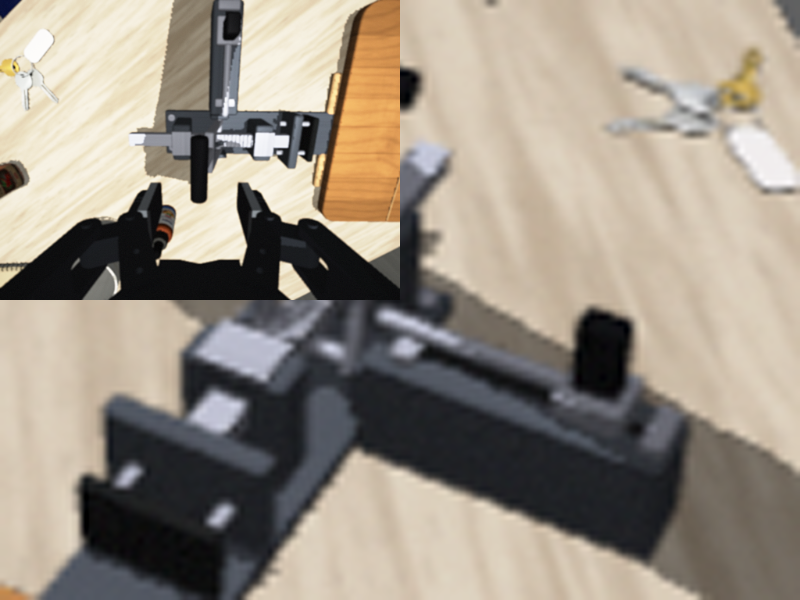

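Call:
{"name": "jog_arm", "arguments": {"plan": "0 0 0.3 0 100; 0 0 0.2 0 100; 0 0 0.05 0 100; 0 0 0 0 100; 0 0 0 0 255; 0 0 0 0 255; 0 0 0 0 255; 0 0 0 0 255", "force": 30}}

```text
time_s: 7.7
position: [626.9, -119.7, 154.3]
ee_rot: [0.001, 0.055, 0.998, 0.0]
wrist_force: [-0.4, 0.8, 4.6]
opening: 15.4
gripper_force: 30.2
```

Run:
```python
from h import *
import pickle
s=robot.sense();m=robot.camera_model("wrist");im=robot.read_camera("wrist");sd=robot.read_camera("side")
pickle.dump((s,m,im,sd),open("g0.pkl","wb"));print(s["position"],s["wrist_force"],s["opening"])
```

```text
[ 626.85736069 -119.70529353  154.26919217] [-0.38075611  0.78948542  4.59190414] 15.359578647390645
```

Call:
{"name": "jog_arm", "arguments": {"plan": "0 0.06 -0.01 0 255; 0 0.06 0 0 255; 0 0.06 -0.01 0 255; 0 0.06 0 0 255; 0 0 0 0 255"}}

```text
time_s: 8.43
position: [629.3, -100.1, 156.9]
ee_rot: [0.001, 0.056, 0.998, -0.003]
wrist_force: [-1.4, -5.5, 8.2]
opening: 14.5
gripper_force: 30.4
```

Call:
{"name": "jog_arm", "arguments": {"plan": "0 0.06 0.01 0 255; 0 0.06 0 0 255; 0 0.06 0.01 0 255; 0 0.06 0.01 0 255; 0 0.03 0 0 255; 0 0 0 0 255; 0 0 0 0 255"}}

```text
time_s: 9.3
position: [632.5, -74.2, 153.9]
ee_rot: [0.001, 0.056, 0.998, -0.003]
wrist_force: [-0.3, -7.2, 7.3]
opening: 14.7
gripper_force: 33.0
```

Run:
```python
from h import *
import pickle
s=robot.sense();m=robot.camera_model("wrist");im=robot.read_camera("wrist");sd=robot.read_camera("side")
pickle.dump((s,m,im,sd),open("g1.pkl","wb"));print(s["position"],s["wrist_force"],s["opening"])
s0,m0,im0,sd0=pickle.load(open("g0.pkl","rb"))
for mm in (m0,m):
  # pad front guess at clamp: pivot from grip rest
  for y in(120,140,190):
    ey=np.array([.110,.994]);p=np.array([626.5,-119.7])+ey*(27+y);print(y,proj(mm,(*p,60)))
```

```text
[632.45701328 -74.24256833 153.90484255] [-0.30420664 -7.2169312   7.3497783 ] 14.691513754999537
120 [441.63079827 202.41781769]
140 [466.9118996  202.41125331]
190 [530.10207943 202.39484561]
120 [385.52840065 201.82056001]
140 [411.08459335 201.82483315]
190 [475.12157267 201.8355405 ]
```

Run:
```python
from h import *
import pickle
o=[]
for n in(0,1):
    s,m,im,sd=pickle.load(open(f"g{n}.pkl","rb"))
    o.append(cv2.resize(im[150:210,352:512],(800,300),interpolation=cv2.INTER_CUBIC))
cv2.imwrite("pics/g01.png",np.vstack(o)[:,:,::-1])
```

```text
(no output)
```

View pics/g01.png

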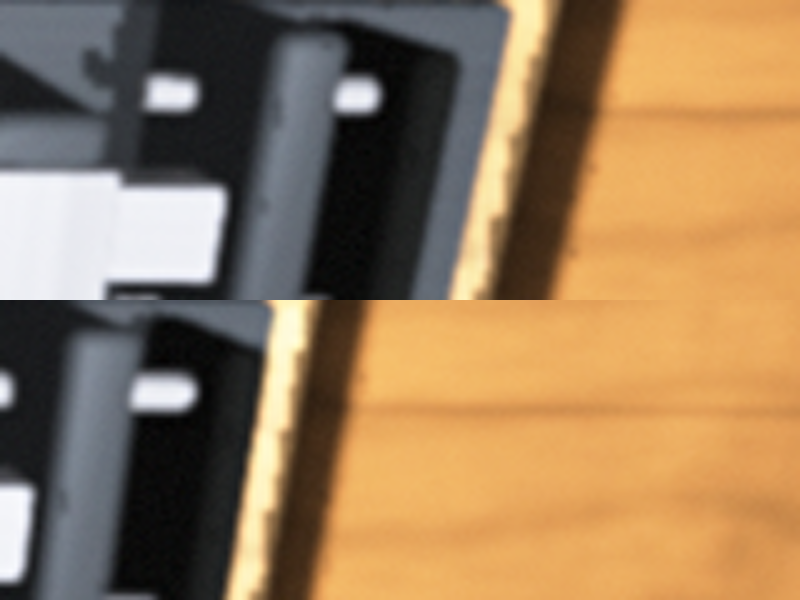

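Run:
```python
from h import *
import pickle
ey=np.array([.110,.994]);O=np.array([626.5,-119.7])+ey*27
Y=lambda m,x,row,z:(atz(m,352+x/5,150+row/5,z)[:2]-O)@ey
for n,pl,pd,bt,bb in((0,333,445,600,540),(1,138,254,345,312)):
    m=pickle.load(open(f"g{n}.pkl","rb"))[1]
    print(n,"plate60",Y(m,pl,100,60),"plate70",Y(m,pl,100,70),"pad@40,50",Y(m,pd,100,40),Y(m,pd,100,50),"board top",Y(m,bt,100,29),"board bot",Y(m,bb,100,10))
# side view
D=robot.camera_model("side");print([proj(D,(*(O+ey*y),29)) for y in (130,163)])
```

```text
0 plate60 97.27128636721264 plate70 91.40732871162093 pad@40,50 127.70553627492312 121.03948132035376 board top 162.15102461276356 board bot 165.61354908178183
1 plate60 112.06233757635252 plate70 107.69001742672397 pad@40,50 139.99854917770247 134.801421688094 board top 161.4663630382542 board bot 166.4135505933115
[array([221.16281891, 268.48349951]), array([213.28515232, 278.6262426 ])]
```

Call:
{"name": "jog_arm", "arguments": {"plan": "0 -0.1 -0.01 0 255; 0 -0.1 -0.02 0 255; 0 -0.1 0 0 255; 0 -0.1 0.01 0 255; 0 -0.11 0.02 0 255; 0 0 0 0 255; 0 0 0 0 255"}}

```text
time_s: 10.28
position: [626.9, -117.1, 152.9]
ee_rot: [0.0, 0.054, 0.999, 0.002]
wrist_force: [2.1, 3.7, 5.5]
opening: 15.0
gripper_force: 42.4
```

Call:
{"name": "jog_arm", "arguments": {"plan": "0 -0.03 0 0 255; 0 0 0 0 255"}}

```text
time_s: 10.52
position: [626.8, -118.5, 152.7]
ee_rot: [0.0, 0.054, 0.999, 0.004]
wrist_force: [1.2, 6.7, 5.8]
opening: 14.9
gripper_force: 45.7
```

Call:
{"name": "jog_arm", "arguments": {"plan": "0 0.09 -0.01 0 255; 0 0.09 -0.02 0 255; 0 0.09 0 0 255; 0 0.09 0.01 0 255; 0 0.09 0.02 0 255; 0 0.09 0 0 255; 0 0 0 0 255; 0 0 0 0 255"}}

```text
time_s: 11.52
position: [632.1, -74.2, 153.6]
ee_rot: [0.001, 0.056, 0.998, -0.004]
wrist_force: [1.5, -6.7, 6.5]
opening: 14.8
gripper_force: 33.2
```

Run:
```python
from h import *
import pickle
s=robot.sense();m=robot.camera_model("wrist");im=robot.read_camera("wrist");sd=robot.read_camera("side")
pickle.dump((s,m,im,sd),open("g2.pkl","wb"));print(s["position"],s["wrist_force"],s["opening"])
# column profiles along row 170: brightness
for n in(1,2):
    im=pickle.load(open(f"g{n}.pkl","rb"))[2]
    print(n,im[169:172,340:480].mean(0).astype(int).sum(1)//3)
```

```text
[632.09086486 -74.24429043 153.61377289] [ 1.49889966 -6.65685418  6.50613429] 14.836350184264885
1 [ 62  52  55  79 128 168 183 184 183 185 185 187 179 145  86  37  25  25
  25  25  27  25  30  45  67  88 109 126 135 136 132 129 124 121 117 111
 107 121 167 205 215 215 215 216 216 217 217 217 206 174 115  50  12   7
  11  17  23  27  30  32  35  31  35  83 168 219 230 232 228 203 145  96
  62  39  34  35  37  37  40  43  56  84 119 143 158 165 166 167 165 164
 164 162 161 162 161 161 161 161 161 161 160 162 162 162 163 161 160 160
 160 159 159 158 158 157 156 156 156 156 155 154 154 154 154 153 153 152
 153 152 153 152 152 152 152 153 153 154 155 155 155 156]
2 [110 109 109 108 109 109 108 109 109 103  86  65  56  52  59  96 158 202
 216 218 219 218 219 221 214 173  99  40  23  26  26  26  26  26  27  30
  42  63  84 102 116 128 134 132 130 125 121 116 112 106 118 162 210 229
 232 231 230 232 231 231 220 187 124  54  12   6  11  13  20  25  27  31
  34  36  34  33  34  35  39  42  55  83 115 141 155 164 170 171 170 169
 168 168 167 166 166 166 164 165 165 166 166 167 167 168 167 167 166 165
 164 164 163 163 162 162 162 161 160 161 160 159 158 159 158 158 157 156
 156 157 156 156 156 155 155 155 157 156 157 158 158 159]
```

Call:
{"name": "jog_arm", "arguments": {"plan": "0 0.04 0.01 0 255; 0 0.03 0 0 255; 0 0 0 0 255; 0 -0.1 -0.01 0 255; 0 -0.1 -0.02 0 255; 0 -0.1 0 0 255; 0 -0.1 0.01 0 255; 0 -0.12 0.02 0 255; 0 -0.1 0 0 255; 0 -0.01 0 0 255;0 0 0 0 255"}}

```text
time_s: 13.0
position: [626.5, -119.0, 151.1]
ee_rot: [-0.0, 0.054, 0.999, 0.005]
wrist_force: [3.0, 6.5, 4.1]
opening: 15.1
gripper_force: 53.7
```

```bash
cat > snap.py <<'E'
from h import *
import pickle,sys
n=sys.argv[1]
s=robot.sense();m=robot.camera_model("wrist");im=robot.read_camera("wrist");sd=robot.read_camera("side")
pickle.dump((s,m,im,sd),open(f"g{n}.pkl","wb"));print(s["time_s"],s["position"],s["wrist_force"],s["opening"])
print(im[169:172,380:512].mean(0).astype(int).sum(1)//3)
E
python3 snap.py 3
```

```text
13.0 [ 626.48207898 -119.02452258  151.13187608] [2.99714235 6.52018134 4.12512019] 15.10800955057965
[107 107 106 107 106 106 107 106 106 105 108 105 105 104 104 103 104  99
  80  60  51  53  53  52  54  53  53  55  62  98 164 215 232 233 233 233
 227 199 153 113  73  37  25  25  27  26  26  25  26  26  25  26  26  26
  27  32  45  62  77  95 109 119 125 124 121 118 115 111 107 103 115 158
 201 220 211 162  86  26   7   9   8   9  11  13  18  25  27  28  31  32
  31  35  68 122 164 175 177 176 174 174 173 173 171 171 170 171 170 170
 171 170 171 171 171 171 171 170 169 169 168 169 168 167 166 167 166 166
 166 165 165 164 163 164]
```

Call:
{"name": "jog_arm", "arguments": {"plan": "0 0.09 -0.02 0 255; 0 0.09 -0.02 0 255; 0 0.09 0 0 255; 0 0.09 0.01 0 255; 0 0.09 0.02 0 255; 0 0 0 0 255; 0 0 0 0 255"}}

```text
time_s: 13.98
position: [630.8, -84.1, 153.9]
ee_rot: [0.001, 0.056, 0.998, -0.002]
wrist_force: [1.2, -5.3, 10.5]
opening: 14.8
gripper_force: 32.4
```

```bash
python3 snap.py 4
```

```text
13.975 [630.75307001 -84.06071502 153.88093908] [ 1.1574476  -5.27079245 10.48511134] 14.818499698929115
[137 196 223 226 227 227 228 222 192 139  89  49  28  24  25  26  26  26
  26  25  27  27  32  48  66  85 105 120 131 133 129 125 121 118 114 108
 105 124 179 223 236 235 235 236 236 227 175  86  21   7   8   9  12  18
  25  27  30  31  33  32  34  64 118 155 167 167 166 166 167 166 167 167
 167 168 167 168 167 167 166 165 165 164 164 163 162 162 161 161 161 161
 160 160 158 158 159 158 157 157 157 156 156 156 156 155 156 156 156 157
 157 158 158 158 158 159 160 161 162 162 161 163 163 163 164 163 163 163
 164 162 162 160 160 158]
```

Call:
{"name": "jog_arm", "arguments": {"plan": "0 0.06 0 0 255; 0 0.06 0.01 0 255; 0 0 0 0 255; 0 0 0 0 255"}}

```text
time_s: 14.58
position: [631.9, -74.1, 152.7]
ee_rot: [0.001, 0.056, 0.998, -0.004]
wrist_force: [1.1, -8.2, 9.3]
opening: 14.7
gripper_force: 35.4
```

```bash
python3 snap.py 5
```

```text
14.575 [631.93020896 -74.08947261 152.69446689] [ 1.13500105 -8.1783792   9.2527421 ] 14.731952485999988
[233 228 196 146  96  52  27  24  26  27  26  27  26  27  26  29  39  55
  77  95 115 130 135 132 128 124 121 117 113 107 107 142 201 234 238 236
 237 238 232 197 125  48  12   8  10  11  18  22  27  31  32  34  34  33
  55 106 150 167 169 168 168 169 169 170 171 170 169 169 168 167 166 166
 165 165 164 163 164 163 163 162 163 162 161 160 160 159 159 159 159 159
 157 157 156 157 158 158 158 158 159 159 159 159 160 159 162 162 162 163
 163 165 164 165 165 165 165 164 165 164 163 163 161 160 159 159 158 157
 156 155 154 152 152 151]
```

Run:
```python
from h import *
import pickle
ey=np.array([.110,.994]);O=np.array([626.5,-119.7])+ey*27
def Y(m,u,z):return round((atz(m,u,170.5,z)[:2]-O)@ey,1)
for n,pl,pin,pd in((0,418.6,428,None),(1,377.5,390,403.2),(2,390.5,402,416),(3,450.8,455.2,473),(4,417.8,426.2,441.8),(5,411.3,420,434.8)):
    m=pickle.load(open(f"g{n}.pkl","rb"))[1]
    print(n,"plate",[Y(m,pl,z) for z in(55,60,65)],"pin",[Y(m,pin,z) for z in(40,45,50)],pd and ("pad/board",[Y(m,pd,z) for z in(29,40,45,50)]))
o=[]
for n in(3,5):
    im=pickle.load(open(f"g{n}.pkl","rb"))[2]
    o.append(cv2.resize(im[150:210,352:512],(800,300),interpolation=cv2.INTER_CUBIC))
cv2.imwrite("pics/g35.png",np.vstack(o)[:,:,::-1])
```

```text
0 plate [np.float64(100.3), np.float64(97.3), np.float64(94.4)] pin [np.float64(116.9), np.float64(113.8), np.float64(110.7)] None
1 plate [np.float64(112.7), np.float64(110.5), np.float64(108.4)] pin [np.float64(129.5), np.float64(127.1), np.float64(124.7)] ('pad/board', [np.float64(146.1), np.float64(140.4), np.float64(137.8), np.float64(135.2)])
2 plate [np.float64(122.6), np.float64(120.2), np.float64(117.8)] pin [np.float64(139.2), np.float64(136.7), np.float64(134.1)] ('pad/board', [np.float64(157.0), np.float64(150.8), np.float64(148.0), np.float64(145.1)])
3 plate [np.float64(125.5), np.float64(121.9), np.float64(118.3)] pin [np.float64(139.9), np.float64(136.2), np.float64(132.6)] ('pad/board', [np.float64(163.5), np.float64(154.7), np.float64(150.8), np.float64(146.8)])
4 plate [np.float64(134.3), np.float64(131.5), np.float64(128.6)] pin [np.float64(149.9), np.float64(146.9), np.float64(143.9)] ('pad/board', [np.float64(170.2), np.float64(162.9), np.float64(159.6), np.float64(156.3)])
5 plate [np.float64(138.3), np.float64(135.6), np.float64(132.8)] pin [np.float64(153.7), np.float64(150.8), np.float64(147.9)] ('pad/board', [np.float64(172.8), np.float64(165.9), np.float64(162.7), np.float64(159.5)])
```

View pics/g35.png

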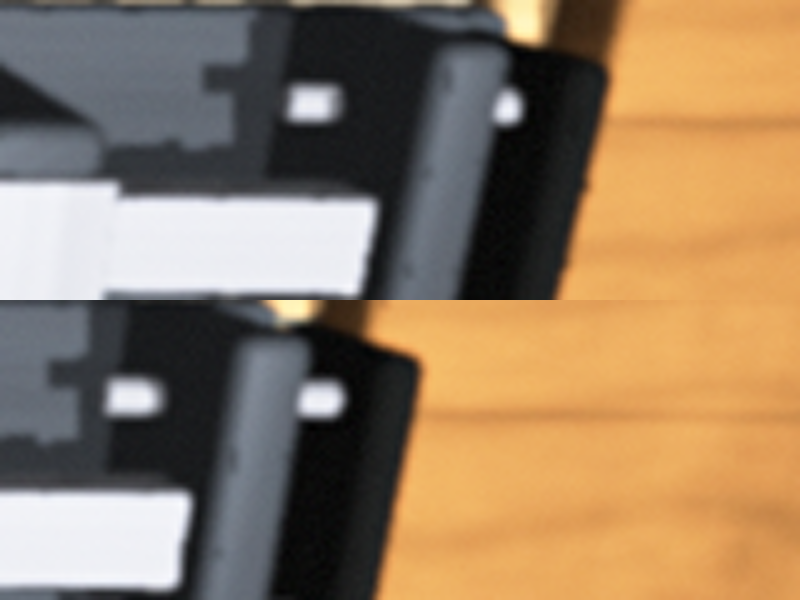

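The top half (stroke 3 start) and the bottom half (end of the stroke) show the pad now at the board edge. Pad front is about (415,400) and the plate–pad gap is still open, so it is barely touching. Return, then the final stroke in small steps.

Call:
{"name": "jog_arm", "arguments": {"plan": "0 -0.1 -0.02 0 255; 0 -0.1 -0.01 0 255; 0 -0.1 0 0 255; 0 -0.1 0.01 0 255; 0 -0.12 0.02 0 255; 0 -0.05 0 0 255; 0 0 0 0 255; 0 0 0 0 255"}}

```text
time_s: 15.68
position: [626.2, -118.4, 151.3]
ee_rot: [-0.001, 0.053, 0.999, 0.005]
wrist_force: [2.3, 7.9, 6.5]
opening: 15.0
gripper_force: 51.2
```

```bash
python3 snap.py 6
```

```text
15.675 [ 626.21188576 -118.37681828  151.34467034] [2.25542854 7.93415217 6.47179795] 15.030471558436332
[107 106 107 106 106 106 105 105 105 106 106 106 105 106 106 106 106 105
 106 105 104 105 105 105 105 104  99  93  93  94  93  88  74  59  53  52
  53  53  53  53  53  54  59  91 151 201 222 224 223 223 223 219 201 161
 114  69  37  24  25  25  26  26  25  25  26  26  26  26  25  25  26  27
  37  51  66  82  97 109 120 121 120 117 114 112 109 105 104 118 144 139
  92  37   9   7   9   9  10  12  15  20  24  27  29  32  32  31  42  83
 137 166 172 172 171 171 171 171 170 169 169 168 168 168 169 167 168 167
 167 166 165 164 164 164]
```

Call:
{"name": "jog_arm", "arguments": {"plan": "0 0.07 -0.02 0 255; 0 0.07 -0.01 0 255; 0 0.06 0 0 255; 0 0 0 0 255; 0 0 0 0 255"}}

```text
time_s: 16.4
position: [627.3, -107.7, 153.3]
ee_rot: [-0.0, 0.055, 0.998, -0.002]
wrist_force: [5.9, -4.0, -2.5]
opening: 14.8
gripper_force: 31.5
```

```bash
python3 snap.py 7
```

```text
16.4 [ 627.34921631 -107.67642779  153.25403084] [ 5.85894324 -4.02612776 -2.53745397] 14.786515638843838
[106 105 106 106 106 105 105 105 105 105 106 105 104 105 106 104  99  97
  99 102 103 104  98  80  60  53  52  52  53  54  55  58  84 144 204 230
 234 232 232 232 232 222 188 138  88  45  24  25  25  26  25  26  26  27
  25  26  26  26  26  30  42  56  73  90 106 118 125 125 123 118 116 112
 108 103 107 140 190 218 213 166  83  21   7   8   8  10  12  16  21  24
  29  30  33  32  33  41  81 135 166 171 172 172 172 171 171 171 170 170
 169 169 168 168 167 167 167 166 166 166 165 164 163 163 163 162 162 161
 162 159 159 158 158 158]
```

Call:
{"name": "jog_arm", "arguments": {"plan": "0 0.06 0 0 255; 0 0.05 0 0 255; 0 0 0 0 255; 0 0 0 0 255"}}

```text
time_s: 17.0
position: [628.5, -98.8, 154.4]
ee_rot: [-0.0, 0.056, 0.998, -0.003]
wrist_force: [3.4, -6.6, 2.3]
opening: 15.3
gripper_force: 31.6
```

```bash
python3 snap.py 8
cat > ms.py <<'E'
from h import *
import pickle,sys
ey=np.array([.110,.994]);O=np.array([626.5,-119.7])+ey*27
for n in sys.argv[1:]:
    s,m,im,sd=pickle.load(open(f"g{n}.pkl","rb"))
    r=im[169:172].astype(float).mean((0,2)); 
    c=lambda i:i+(100-r[i])/(r[i+1]-r[i])
    pad=max(i for i in range(400,500) if r[i]<100<=r[i+1] and r[i-4:i].max()<50)
    pe=max(i for i in range(360,pad-5) if r[i]>=100>r[i+1])
    k=pe
    while r[k]>112 or r[k-1]<r[k] and r[k]>115: k-=1
    pl=k+.5+ .8
    Y=lambda u,z:(atz(m,u,170.5,z)[:2]-O)@ey
    print(n,"px",pl,c(pe),c(pad),"plate60 %.1f pinend45 %.1f pad45 %.1f"%(Y(pl,60),Y(c(pe),45),Y(c(pad),45)),"diff %.1f %.1f"%(Y(c(pad),45)-Y(pl,60),Y(c(pe),45)-Y(pl,60)),s["position"][1],s["wrist_force"][1])
E
python3 ms.py 3 4 5 6 7 8
```

```text
17.0 [628.50378918 -98.76672104 154.38276514] [ 3.38413005 -6.62350477  2.27846716] 15.300908859201785
[105 106 106 105 106 105 105 105 104 103 104 106  99  82  61  51  53  54
  52  54  59  95 161 213 232 234 233 233 234 234 227 195 144  92  47  24
  25  26  27  26  26  25  26  27  26  26  25  32  45  62  80  98 113 125
 128 126 124 119 117 111 108 103 115 163 210 231 234 221 170  81  18   6
   8   9  12  15  19  24  27  30  31  33  32  37  75 130 164 170 171 171
 170 171 170 170 169 169 168 167 167 166 166 166 165 165 165 164 164 163
 161 161 161 159 160 159 160 160 158 158 157 157 157 156 156 157 157 157
 158 157 158 157 158 158]
3 px 450.3 455.8206997084548 472.5787321063395 plate60 121.5 pinend45 136.7 pad45 150.4 diff 28.9 15.2 -119.0245225752555 6.520181343652858
4 px 417.3 426.85 441.6590436590437 plate60 131.1 pinend45 147.4 pad45 159.4 diff 28.4 16.4 -84.06071501678237 -5.270792452264555
5 px 411.3 420.3323657474601 434.8703296703297 plate60 135.6 pinend45 151.1 pad45 162.8 diff 27.2 15.5 -74.08947260915404 -8.178379195293916
6 px 467.3 469.8503562945368 487.3008298755187 plate60 135.5 pinend45 149.2 pad45 163.5 diff 28.0 13.7 -118.3768182793837 7.9341521711772405
7 px 455.3 459.8056680161943 476.3387755102041 plate60 135.7 pinend45 150.0 pad45 163.3 diff 27.7 14.3 -107.67642778576554 -4.026127760581898
8 px 442.3 448.8 464.4410569105691 plate60 135.2 pinend45 150.4 pad45 163.1 diff 27.9 15.2 -98.76672103843954 -6.62350477052752
```

Call:
{"name": "jog_arm", "arguments": {"plan": "0 0.05 0 0 255; 0 0.05 0 0 255; 0 0 0 0 255; 0 0 0 0 255"}}

```text
time_s: 17.6
position: [629.6, -89.7, 155.0]
ee_rot: [0.0, 0.056, 0.998, -0.003]
wrist_force: [1.7, -6.9, 4.7]
opening: 15.3
gripper_force: 31.5
```

```bash
python3 snap.py 9|head -1;python3 ms.py 9
```

```text
17.6 [629.64416524 -89.73240966 155.04248367] [ 1.69490433 -6.86547862  4.68626087] 15.267583685711335
9 px 433.3 437.70273794002605 452.7016129032258 plate60 137.8 pinend45 150.8 pad45 162.9 diff 25.2 13.0 -89.73240966029 -6.865478624974826
```

Call:
{"name": "jog_arm", "arguments": {"plan": "0 0.05 0 0 255; 0 0.05 0.01 0 255; 0 0 0 0 255; 0 0 0 0 255"}}

```text
time_s: 18.2
position: [630.8, -80.2, 154.5]
ee_rot: [0.0, 0.057, 0.998, -0.003]
wrist_force: [1.1, -8.0, 6.9]
opening: 14.7
gripper_force: 31.6
```

```bash
python3 snap.py 10|head -1;python3 ms.py 10
```

```text
18.2 [630.81692786 -80.23577597 154.52723948] [ 1.07859752 -7.99428817  6.94099525] 14.709523185340633
10 px 425.3 424.08620689655174 441.2637362637363 plate60 141.0 pinend45 149.0 pad45 162.9 diff 21.9 8.0 -80.23577596564508 -7.994288166505977
```

Call:
{"name": "jog_arm", "arguments": {"plan": "0 0.03 0 0 255; 0 0 0 0 255; 0 0 0 0 255; 0 0 0 0 255"}}

```text
time_s: 18.8
position: [631.1, -77.8, 154.4]
ee_rot: [0.0, 0.057, 0.998, -0.004]
wrist_force: [1.4, -8.6, 6.5]
opening: 14.9
gripper_force: 31.4
```

```bash
python3 snap.py 11;python3 ms.py 11
python3 - <<'E'
from h import *
import pickle
s,m,im,sd=pickle.load(open("g11.pkl","rb"))
b=np.vstack([cv2.resize(im[150:210,352:512],(800,300),interpolation=cv2.INTER_CUBIC),cv2.resize(sd[225:285,190:350],(800,300),interpolation=cv2.INTER_CUBIC)])
cv2.imwrite("pics/fin.png",b[:,:,::-1])
E
```

```text
18.8 [631.08040196 -77.84331162 154.39248603] [ 1.38336366 -8.59560178  6.5008974 ] 14.919943324769616
[232 231 232 232 232 233 233 232 233 233 234 234 229 197 143  92  50  28
  25  26  26  25  26  25  26  26  26  30  40  58  77  95 114 128 132 129
 128 124 119 114 112 109 100  79  49  19   8  10  11  14  20  23  29  31
  33  34  32  36  72 127 161 169 169 169 168 169 170 169 170 169 169 167
 168 166 166 165 165 164 163 164 164 163 163 162 162 160 161 159 159 159
 159 158 158 157 157 156 157 157 158 157 157 159 159 158 159 158 159 160
 161 162 162 163 164 165 164 165 164 165 164 164 164 163 162 161 160 159
 158 158 156 154 154 153]
11 px 423.3 422.0408163265306 438.4950099800399 plate60 141.6 pinend45 149.5 pad45 162.8 diff 21.2 7.8 -77.8433116188136 -8.595601782898209
```

View pics/fin.png

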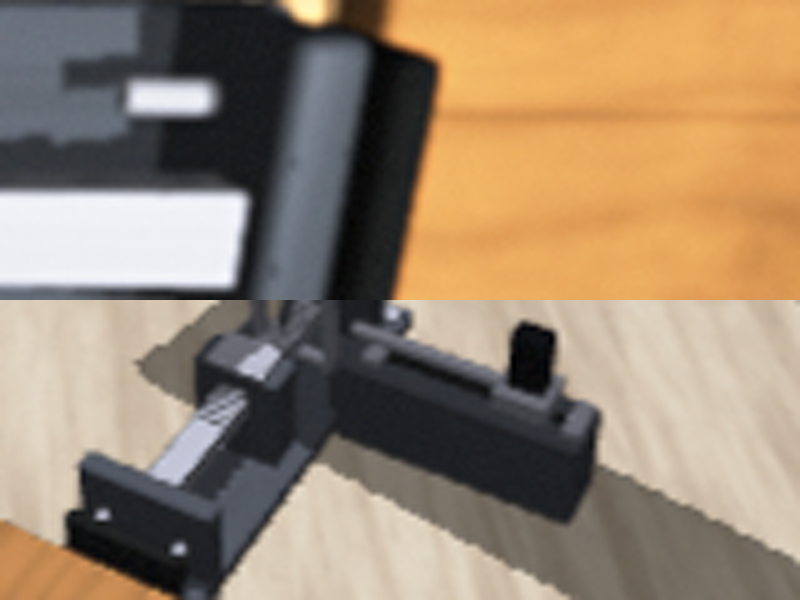

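The last picture shows the gap at (370,150) mostly closed: about 7.5 mm of press. The lock knob at (532,360) is against its end. Handing in.

```bash
python3 -c "
from rig import robot;print(robot.hand_in())"
```

```text
the job is handed in; nothing more can be done
None
```

I slid the lock out to its end stop, then pumped the trigger until the pad pressed on the board by about 7.5 mm (estimated from camera images). I handed the job in at about 19 s, still gripping the trigger; no verdict was returned.

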